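Clamp a wood blank in a drilling jig with a swing strap and cam lever

TASK

Get the wooden blank ready for drilling in the jig, using fingertip pushes only and never picking it up: push it snug against the back fence and the end stop, then swing the steel clamp strap over it until it meets its stop pin, and only then push the cam lever all the way down so the rubber foot clamps the blank. Leave the other things on the table and on the jig where they are, and finish clear of everything.

Things in the scene. Friction and masses are not known exactly. Their poses are not given: they have to be found in the camera images.
- post_axis (a point): Point on the upright axis of the clamp post, at the mid height of the raised strap (z = 0.053)
- lever_ball (a point): Centre of the black ball (22 mm diameter) at the end of the cam lever, 90 mm from the cam axis; the lever's bar is 10 mm thick
- jig: Drilling jig screwed to the table: plywood base, top at z = 0.018, x -111 to 74, y -125 to 170 mm. Origin on the table, under the centre of the seated blank's place. Its x points to the back fence (away from the robot, yaw up to 0.2 rad), y to the left along the fence. A steel strap clamp stands on a post at x 0, y 115 mm; a stop pin at x 17, y 91 mm, top at z = 57 mm
- fence (a point): Middle of the back fence's face towards the blank, at its top edge (jig x 37.5, y -25 mm, z 34 mm). The fence is a wooden bar 20 mm thick, jig y -100 to 50 mm
- end_stop (a point): Middle of the end stop's face towards the blank, at its top edge (jig x -4, y 60 mm, z 34 mm). The stop is a wooden bar 20 mm thick (jig y 60 to 80), jig x -34 to 26 mm, on the left of the blank
- work_block: The blank: flat wooden block, loose on the jig, 75 mm (its x) by 120 mm (its y) by 22 mm high; origin at the centre of its underside. It starts 15 to 35 mm short of fence and of end stop, up to 0.15 rad askew. Seated, its origin lies over the jig's origin, axes along the jig's, underside at z = 0.018, top at 0.040
- strap_end (a point): Mid-thickness of the steel strap over the rubber foot, 115 mm from the post axis. The strap is 25 mm wide, 12 mm thick (z 47 to 59 mm with the lever up, 5.5 mm lower with it down); its round end is 135 mm from the post axis; a nut and spindle stand 9 mm above it at this point; it reaches 24 mm behind the post axis
- clamp_swing (a joint): Swing of the strap about the post, rad. At 0 it points along the jig's -x (to the robot); grows counter-clockwise seen from above; at 1.57 (end of travel, at the stop pin) it points along the jig's -y, the foot over the middle of the seated blank. In between it points along jig (-cos, -sin). Stays where left; turns at about 0.2 N m (2 to 3 N at 85 mm from the post)
- cam_axis (a point): Middle of the lever's level hinge pin, over the post axis at z = 0.079. The pin is square to the strap, so the lever moves in the upright plane along the strap. Two cam discs beside the post reach about 25 mm from it
- cam_lever (a joint): Angle of the cam lever, rad. At 0 it stands 75 degrees above level, leaning away from the strap's foot end; grows as it is pushed back and down, away from the foot end; at 1.22 (end of travel) it lies 5 degrees above level, ball centre at z = 0.087. Stays where left; needs about 0.25 N m (3 N at the ball). Its cam lowers the strap by 5.5 mm in all, evenly
- clamp_foot: Round rubber foot (22 mm diameter) under the strap's end, carried by it; underside at z = 0.0435 with the lever up, 3.5 mm above the blank's top. Clamped, it springs 2 mm into the strap and presses with about 8 N. Its origin is not on the rubber but on the post axis, at table height with the lever up
- house: Bystander: flat wooden house cut-out, 73 x 67 x 6 mm, loose on the front left corner of the jig's base, below the strap's path; origin at the centre of its underside
- small_block: Bystander: small wooden block 45 x 80 x 30 mm to the right of the jig; origin at the centre of its underside
- screwdriver: Bystander: screwdriver 200 mm long, lying in front of the jig on the right; origin at the centre of its underside
- marker: Bystander: marker pen 135 mm long, lying to the right in front of the jig; origin at the centre of its underside
- nail_tin: Bystander: tin 76 mm across, 58 mm high, behind the jig; origin at the centre of its underside
- paint_bottle: Bystander: white bottle 50 mm across, 94 mm high, behind the jig; origin at the centre of its underside
- tea_mug: Bystander: mug 92 mm across, 95 mm high, well to the right of the jig; origin at the centre of its underside
- glue_bottle: Bystander: slim bottle 42 mm across, 153 mm high, at the back right; origin at the centre of its underside
Not all that is in view belongs to the job. What is shaped like the work_block but turquoise is not meant.

How it is judged:
By the outcome, as a careful person would: the job done as asked, in the order asked, and still so for the second after the job is handed in, with the robot touching nothing.
It also fails if it takes over 64 s, if anything falls off the work surface, if the arm or the gripper's body presses on something with over 40 N, if the wrist force passes 120 N, or if a joint passes its speed limit or range.

ROBOT

A 6-joint arm with a two-finger parallel gripper is mounted at the origin on a cart in front of the work surface, level with it; the furniture and walls round the work are solid. World frame = base frame: x ahead of the robot, y to its left, z up, the work surface at z = 0. Lengths are in m, angles in rad, forces in N, time in s.
With the tool pointing down it reaches from about 0.3 to 0.75 m from the base axis. Payload 8.5 kg.
Tool frame: the origin (TCP) lies midway between the tips of the shut fingers; the grasp point (between the pads) lies 19 mm behind it (robot.grasp_offset is the distance from the TCP to the grasp point, in m); z points along the fingers, y is the line along which they close (so a half turn about z gives the same grasp; the last joint's range is limited). The gripper opens to 88 mm and grips with 3 to 60 N. Pads are 18 mm wide; open, the fingers measure 123 mm over their backs; the gripper's body (75 mm by 187 mm) begins 45 mm behind the grasp point.
Start: joints at [0.974, 0.381, 1.297, -0, 1.464, -0.215], TCP at [0.205, 0.51, 0.239] pointing down, gripper open.
Joint ranges: [-3.11, 3.11], [-0.89, 2.33], [0.22, 2.48], [-1.42, 4.56], [0.17, 2.85], [-2.88, 2.88]. Speed limits (rad/s): [2.39, 2.39, 3.14, 3.14, 3.14, 3.14].

INTERFACE

Orientations are given as a unit quaternion [w, x, y, z].
In Python, from station import robot gives the robot as it stands.
- The arm moves only by the shell command python3 -m jog 'ROWS' [OPENING] [FORCE]. ROWS is text: rows parted by semicolons, each of 6 numbers parted by spaces: the shift along the tool's x, y, z in m, then the turn, a rotation vector about the tool's x, y, z in rad. In form: tx ty tz rx ry rz; .... A call has 1 to 20 rows; each row is the pose to reach, as a shift and turn from the pose commanded when the call began, along the tool's axes at that moment; what a row does not reach only later rows make up. A row lasts 1/10 s, in which the tool goes at most 50 mm and 8.59 degrees, less where a joint would pass 70% of its speed; a pose out of reach is approached as far as the arm can. A call with a gripper value outside its range is refused whole. OPENING is the opening, from 0 (shut) to 1 (fully open), set as the call begins (- or left out, the last holds). The fingers move at their own pace and stop on an object; FORCE is the grip in N (left out, the last holds). Time passes only in rows, so rows that repeat a pose let the fingers close. It gives the time, the measured TCP pose, the force, the opening and the grip force at its end, in the units of the state.
- robot.get_obs(): the state, without advancing time (a new reading comes with each control period).
- robot.get_image(name): name is "scene" or "top" or "wrist"; returns the picture (384x512x3 uint8, red, green, blue); there is no depth.
- robot.camera_info(name): a dict with "intrinsics" (3x3 intrinsics, pixels), "rvec" (rotation vector, rad) and "tvec" (3), from world to camera coordinates, as OpenCV has them. Camera axes: x right, y down, z forward; pixel columns grow to the right and rows downward; lengths in m; the calibration is good to about 2 mm. A picture is of the moment at which its call begins: read the wrist's pose just before it. camera_info takes no time and is no camera call; for the wrist camera it gives the pose at the moment of the call.
- robot.finish_job(): hands the job in; it is judged then, once.
The state is a dict: "time": time; "q": joint angles; "dq": joint speeds; "tau": joint torques, N m; "ee_pos": TCP position; "tcp_rot": TCP orientation; "contact_force": force on the tool from outside, world axes, zero at the start; "moment": the same for the moment, N m; "grip_width": opening from 0.0 (shut) to 1.0 (fully open); "gripper_force": force on a finger pad.
Only numpy, scipy, OpenCV 4.12 (cv2) and the standard library are available. Lean on these libraries where they do the work, as an engineer would, in place of code of your own. Each camera call takes 0.05 s, during which the arm holds its last target. There are 200 camera calls.

## Working session

There is one attempt and no reset: what is moved stays moved. The work goes in short steps, Python scripts to look and compute and a shell command to move; the robot and the scene stay as the last step left them, time stands still between calls to the robot, and variables do not carry over. Pictures are saved under pics/ and viewed, at most 10 in all, crops included, and the job is handed in when it is done.

```bash
mkdir -p pics
cat > h.py <<'E'
import numpy as np, cv2
from station import robot
def P(name):
    c=robot.camera_info(name); R,_=cv2.Rodrigues(np.array(c["rvec"],float)); return np.array(c["intrinsics"]),R,np.array(c["tvec"],float).ravel()
def onz(cam,uv,z):
    K,R,t=cam; d=R.T@np.linalg.solve(K,[*uv,1.]); o=-R.T@t; return o+d*(z-o[2])/d[2]
def proj(cam,p):
    K,R,t=cam; q=K@(R@np.array(p,float)+t); return q[:2]/q[2]
def tri(c1,u1,c2,u2):
    A=[];b=[]
    for c,u in((c1,u1),(c2,u2)):
        K,R,t=c; d=R.T@np.linalg.solve(K,[*u,1.]); d/=np.linalg.norm(d); o=-R.T@t; M=np.eye(3)-np.outer(d,d); A.append(M);b.append(M@o)
    return np.linalg.lstsq(np.vstack(A),np.hstack(b),rcond=None)[0]
def save(name,fn,crop=None,s=1.5):
    im=robot.get_image(name)[:,:,::-1]
    cv2.imwrite(f'pics/{fn}_full.png',im)
    if crop: x0,y0,x1,y1=crop; im=im[y0:y1,x0:x1]
    cv2.imwrite(f'pics/{fn}.png',cv2.resize(im,None,fx=s,fy=s,interpolation=cv2.INTER_CUBIC))
E
python3 - <<'E'
from h import *
save('top','top0');save('scene','scene0')
for n in('top','scene'):
    K,R,t=P(n);print(n,K[0,0],-R.T@t,R[2])
o=robot.get_obs();print(o)
E
```

```text
top 451.64531513321793 [ 0.36992302 -0.03452469  1.4518583 ] [ 0.12310009 -0.00382894 -0.99238687]
scene 426.1544662949697 [-0.3305861  -0.50294361  0.59082344] [ 0.79270783  0.42101687 -0.44086176]
{'time': 0.1, 'q': array([ 9.73708948e-01,  3.81125488e-01,  1.29810328e+00, -4.61107680e-06,
        1.46356532e+00, -2.15312591e-01]), 'dq': array([-1.30286027e-03, -1.13411506e-03, -2.35610697e-03, -5.73609155e-04,
        7.46011738e-05,  2.78289406e-04]), 'tau': array([ 4.45728874e-03, -4.38651073e+01, -2.24912989e+01,  7.15435180e-02,
        3.42017587e-02, -6.69113456e-05]), 'ee_pos': array([0.20479433, 0.51021083, 0.23822874]), 'tcp_rot': array([-2.35250822e-04,  1.89729967e-01,  9.81836126e-01, -5.52742433e-04]), 'contact_force': array([ 0.33920267, -1.05972879,  0.00562807]), 'moment': array([-0.00348875,  0.06083022,  0.0256044 ]), 'gripper_force': 0.0, 'grip_width': 0.9973054558017317}
```

View pics/top0.png

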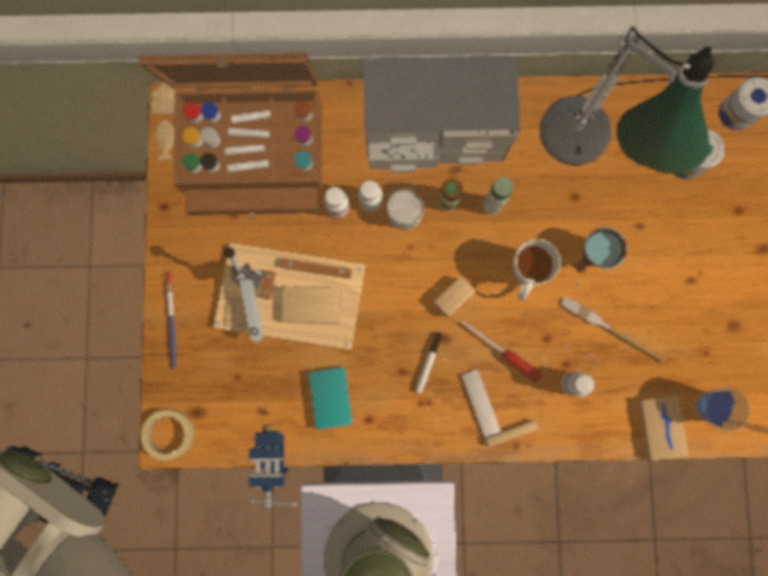

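View pics/scene0.png

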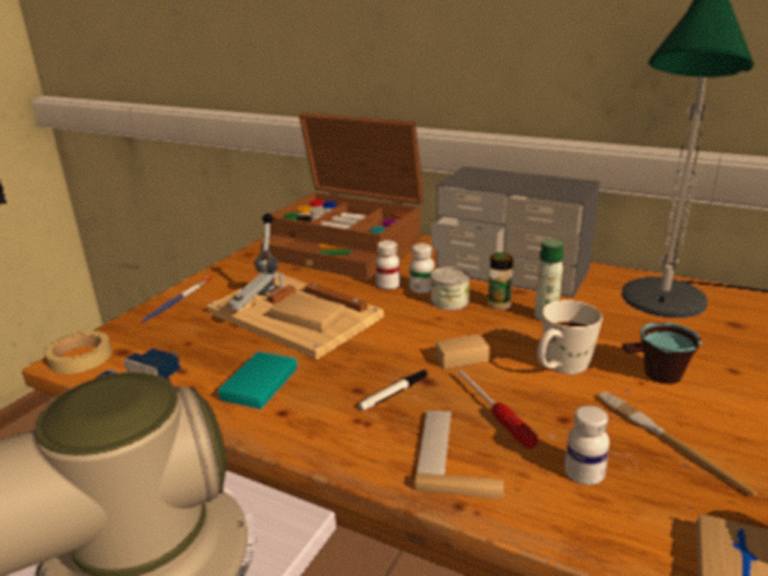

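Run:
```python
from h import *
c=P('top')
for n,u,z in [('blockc',(312,305),.04),('baseTL',(230,247),.018),('TR',(365,264),.018),('BR',(352,348),.018),('BL',(213,328),.018),('ball',(229,253),.16),('strapend',(255,338),.053),('fenceL',(277,263),.034),('fenceR',(349,274),.034)]:
    print(n,onz(c,np.array(u)/1.5,z).round(3))
K,R,t=P('wrist');print(K,-R.T@t,R)
im=cv2.imread('pics/top0_full.png')[155:240,135:250];cv2.imwrite('pics/topc.png',cv2.resize(im,None,fx=6.5,fy=6.5,interpolation=cv2.INTER_CUBIC))
```

```text
blockc [0.523 0.127 0.04 ]
baseTL [0.653 0.306 0.018]
TR [0.612 0.016 0.018]
BR [0.432 0.046 0.018]
BL [0.479 0.339 0.018]
ball [0.613 0.274 0.16 ]
strapend [0.455 0.243 0.053]
fenceL [0.614 0.202 0.034]
fenceR [0.588 0.05  0.034]
[[284.38313051   0.         251.7790912 ]
 [  0.         284.38313051 189.79303694]
 [  0.           0.           1.        ]] [0.13374204 0.53866803 0.38403585] [[ 0.37204863  0.92821202 -0.00150684]
 [ 0.88525982 -0.35434335  0.30125712]
 [ 0.27909654 -0.11341624 -0.95354175]]
```

View pics/topc.png

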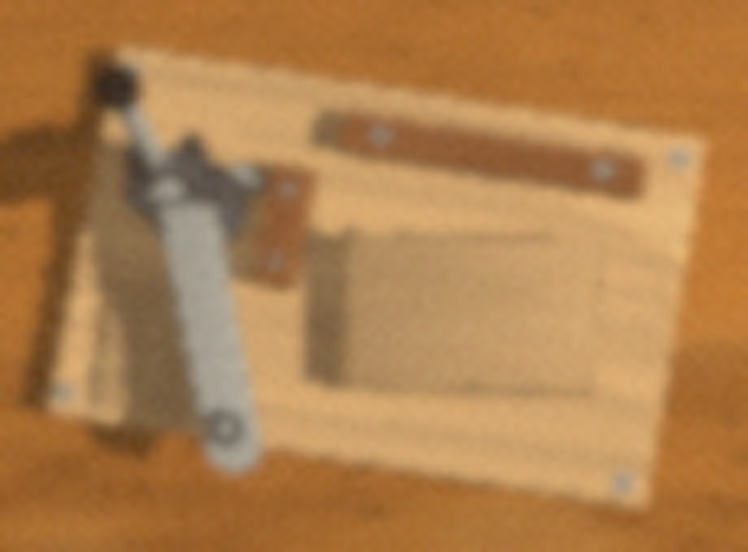

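The candidates, in top-view pixels at 1.5x, are:
- The wooden blank on the jig at (312,305). I choose this one because it is wooden and lies on the jig.
- The turquoise block at (330,398), a decoy.
- The small block at (455,297), a bystander.

The crop shows the blank at about (455,310), the fence at (490,155), the end stop at (285,225), the strap from (190,190) to (232,450), and the ball at (117,85). Next I take a wrist view from above the jig.

```bash
R="-.386 -.222 -.02 0 0 -.235"; python3 -m jog '-.386 -.222 -.02 0 0 -.235;-.386 -.222 -.02 0 0 -.235;-.386 -.222 -.02 0 0 -.235;-.386 -.222 -.02 0 0 -.235;-.386 -.222 -.02 0 0 -.235;-.386 -.222 -.02 0 0 -.235;-.386 -.222 -.02 0 0 -.235;-.386 -.222 -.02 0 0 -.235;-.386 -.222 -.02 0 0 -.235;-.386 -.222 -.02 0 0 -.235;-.386 -.222 -.02 0 0 -.235;-.386 -.222 -.02 0 0 -.235;-.386 -.222 -.02 0 0 -.235;-.386 -.222 -.02 0 0 -.235;-.386 -.222 -.02 0 0 -.235' 0 10
python3 - <<'E'
from h import *
import pickle
pickle.dump(P('wrist'),open('w1.pkl','wb'))
save('wrist','w1',s=1.56);print(robot.get_obs()['tcp_rot'])
E
```

```text
time: 1.6
ee_pos: [0.48, 0.1612, 0.2588]
tcp_rot: [0.0, 0.073, 0.997, 0.0]
contact_force: [0.2, 0.2, 0.6]
grip_width: 0.002
gripper_force: 0.0
[ 5.41423051e-05  7.28555748e-02  9.97342500e-01 -8.51943318e-07]
```

View pics/w1.png

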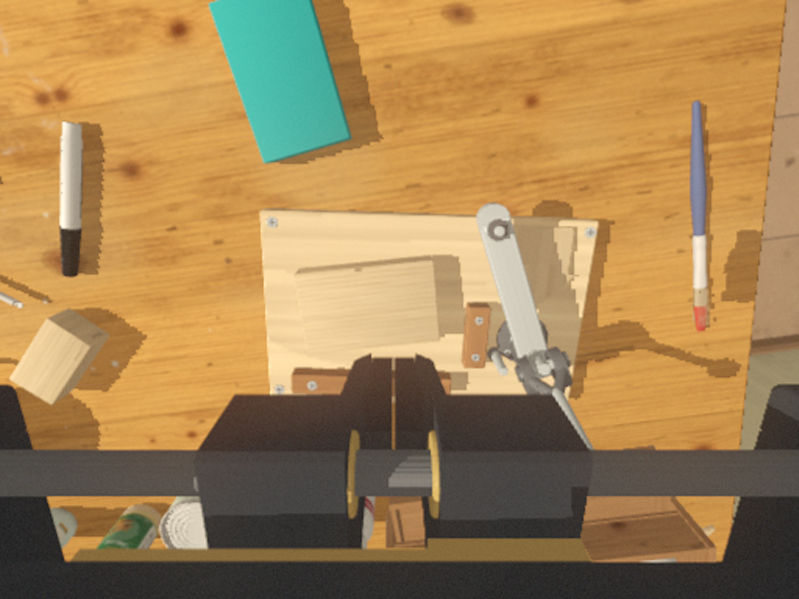

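The upside-down wrist view shows the blank's corners at about (300,268), (432,257), (440,338) and (306,352), the strap end at (497,229) and the house under the strap at (575,255). The fence is hidden by the fingers, so I shift forward for a second view.

```bash
python3 -m jog '-.045 0 0 0 0 0;-.09 0 0 0 0 0;-.09 0 0 0 0 0;-.09 0 0 0 0 0'
python3 - <<'E'
from h import *
import pickle
pickle.dump(P('wrist'),open('w2.pkl','wb'))
save('wrist','w2',crop=(130,20,400,220),s=2.95)
E
```

```text
time: 2.05
ee_pos: [0.5696, 0.1474, 0.258]
tcp_rot: [-0.001, 0.073, 0.997, -0.0]
contact_force: [0.1, -0.2, 1.1]
grip_width: 0.005
gripper_force: 0.0
```

View pics/w2.png

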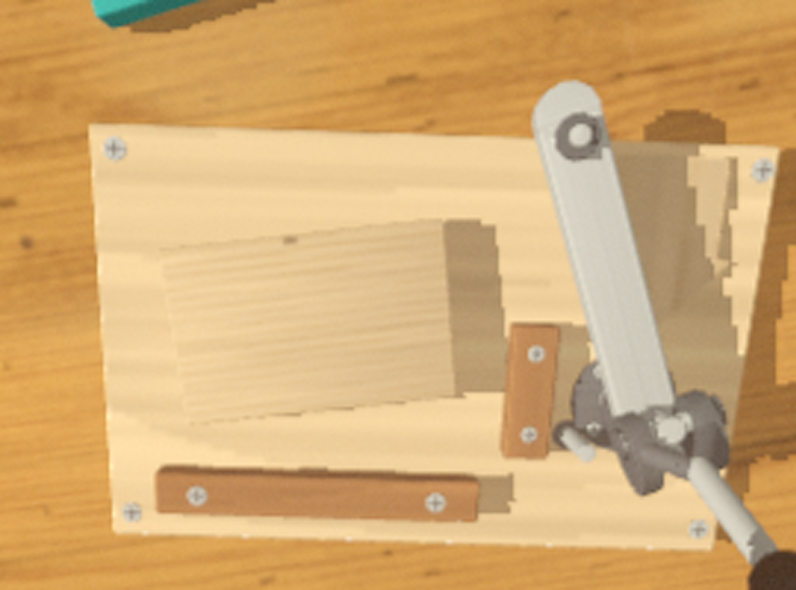

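```bash
cat > jig.py <<'E'
from h import *
import pickle
w1=pickle.load(open('w1.pkl','rb'));w2=pickle.load(open('w2.pkl','rb'))
p2=lambda u:np.array(u)/2.95+[130,20]
p1=lambda u:np.array(u)/1.56
E
python3 - <<'E'
from jig import *
from scipy.optimize import least_squares
g=lambda l,z:[onz(w2,p2(u),z)[:2] for u in l]
B=np.array(g([(90,125),(778,148),(712,550),(115,532)],.018)); J=np.array([(-.111,-.125),(-.111,.170),(.074,.170),(.074,-.125)])
F=np.array(g([(158,466),(478,477)],.034)); FJ=np.array([(.0375,-.1),(.0375,.05)])
E=np.array(g([(511,324),(503,457)],.034)); EJ=np.array([(-.034,.06),(.026,.06)])
W=np.vstack([B,F,E]);JJ=np.vstack([J,FJ,EJ])
f=lambda s:(np.array([s[0],s[1]])+JJ@np.array([[np.cos(s[2]),np.sin(s[2])],[-np.sin(s[2]),np.cos(s[2])]])-W).ravel()
r=least_squares(f,[.56,.15,-.15]);s=r.x;print(s,'res mm',(r.fun.reshape(-1,2)*1e3).round(1).tolist())
np.save('s.npy',s)
M=np.array([[np.cos(s[2]),-np.sin(s[2])],[np.sin(s[2]),np.cos(s[2])]])
tj=lambda w:((np.array(w)[:2]-s[:2])@M*1e3).round(1)
for n,a,b in [('b1',(300,268),(163,250)),('b2',(432,257),(444,219)),('b3',(440,338),(455,396)),('nut',(498,229),(580,135)),('es',(468,303),(511,324))]:
    q=tri(w1,p1(a),w2,p2(b));print(n,q.round(4),tj(q))
print('blank jig',[tj(x).tolist() for x in g([(163,250),(444,219),(455,396),(190,423)],.04)])
print('nut',tj(g([(580,135)],.066)[0]),'post?',tj(g([(665,425)],.085)[0]))
print('ball', [tj(g([(780,585)],.165)[0])])
o=robot.get_obs();print(tj(o['ee_pos']),o['ee_pos'])
E
```

```text
[ 0.5616479   0.1544279  -0.17811878] res mm [[-2.3, -0.8], [-1.6, 1.9], [0.4, 0.8], [0.0, -1.6], [1.8, -3.1], [1.9, 0.6], [-0.2, 1.8], [0.1, 0.3]]
b1 [0.4869 0.0734 0.0179] [-59.3 -93. ]
b2 [0.4918 0.1938 0.0282] [-75.7  26.4]
b3 [0.5681 0.1911 0.0279] [-0.2 37.2]
nut [0.4696 0.2452 0.0604] [-106.7   73. ]
es [0.5409 0.2206 0.0198] [-32.2  61.4]
blank jig [[-59.6, -90.0], [-75.5, 26.0], [-2.3, 35.3], [13.4, -80.9]]
nut [-106.    72.1] post? [ -1.6 112. ]
ball [array([ 30.8, 124.2])]
[ 8.4 -5.4] [0.56893658 0.14761678 0.25850711]
```

The sizes fit: the nut is 114 mm from the post, so the strap is at about 0.385 rad, and the blank is at jig (-31,-27) with yaw +0.136. I move to the front of the blank and turn the tool in line with the jig.

```bash
cat > st.py <<'E'
from h import *
s=np.load('s.npy');M=np.array([[np.cos(s[2]),-np.sin(s[2])],[np.sin(s[2]),np.cos(s[2])]])
o=robot.get_obs();q=o['tcp_rot'];tx=2*np.arctan2(q[2],q[1])
F=np.array(o['contact_force']);Fj=np.r_[F[:2]@M,F[2]]
print('t',round(o['time'],2),'jig',((o['ee_pos'][:2]-s[:2])@M*1e3).round(1),'z',(o['ee_pos'][2]*1e3).round(1),'toolx vs -jigx',round((tx-np.pi-s[2]+np.pi)%(2*np.pi)-np.pi,3),'Fj',Fj.round(1))
E
python3 -m jog '.05 -.005 .05 0 0 .03;.104 -.011 .1 0 0 .032;.104 -.011 .1 0 0 .032;.104 -.011 .15 0 0 .032;.104 -.011 .2 0 0 .032;.104 -.011 .2325 0 0 .032;.104 -.011 .2325 0 0 .032;.104 -.011 .2325 0 0 .032;.104 -.011 .2325 0 0 .032' >/dev/null; python3 st.py
```

```text
t 3.0 jig [-93.9 -19.4] z 28.3 toolx vs -jigx -0.0 Fj [-0.  -0.6 -0.1]
```

```bash
python3 -m jog '-.008 0 .002 0 0 0;-.013 0 .002 0 0 0;-.017 0 .002 0 0 0;-.021 0 .002 0 0 0;-.025 0 .002 0 0 0;-.029 0 .002 0 0 0;-.033 0 .002 0 0 0;-.036 0 .002 0 0 0;-.039 0 .002 0 0 0;-.041 0 .002 0 0 0;-.043 0 .002 0 0 0;-.043 0 .002 0 0 0' >/dev/null; python3 st.py
python3 -m jog '-.0015 0 0 0 0 0;-.003 0 0 0 0 0;-.0045 0 0 0 0 0;-.0045 0 0 0 0 0' >/dev/null; python3 st.py
```

```text
t 4.2 jig [-51.3 -19.8] z 24.2 toolx vs -jigx -0.001 Fj [-0.6 -0.  -0.2]
t 4.6 jig [-49.2 -19.9] z 24.2 toolx vs -jigx -0.001 Fj [-9.6 -0.2  7.4]
```

```bash
python3 -m jog '.02 0 0 0 0 0;.02 0 -.04 0 0 0;.02 -.04 -.07 0 0 0;-.01 -.08 -.07 0 0 0;-.044 -.11 -.07 0 0 0;-.044 -.11 -.07 0 0 0;-.044 -.11 -.03 0 0 0;-.044 -.11 0 0 0 0;-.044 -.11 0 0 0 0;-.044 -.11 0 0 0 0' >/dev/null; python3 st.py
python3 -m jog '0 .008 0 0 0 0;0 .014 0 0 0 0;0 .018 0 0 0 0;0 .022 0 0 0 0;0 .026 0 0 0 0;0 .03 0 0 0 0;0 .034 0 0 0 0;0 .038 0 0 0 0;0 .041 0 0 0 0;0 .044 0 0 0 0;0 .046 0 0 0 0;0 .046 0 0 0 0'  >/dev/null; python3 st.py
```

```text
t 5.6 jig [  -3.2 -129.6] z 24.8 toolx vs -jigx -0.0 Fj [ 0.4 -0.8  0.5]
t 6.8 jig [ -3.4 -83.5] z 24.0 toolx vs -jigx -0.0 Fj [ 0.3 -0.2  1.3]
```

```bash
python3 -m jog '0 .002 0 0 0 0;0 .004 0 0 0 0;0 .0055 0 0 0 0;0 .0055 0 0 0 0'  >/dev/null; python3 st.py
python3 -m jog '0 .0015 0 0 0 0;0 .003 0 0 0 0;0 .003 0 0 0 0'  >/dev/null; python3 st.py
```

```text
t 7.2 jig [ -3.4 -78.1] z 24.1 toolx vs -jigx -0.001 Fj [-0.2  0.5 -0. ]
t 7.5 jig [ -3.3 -75.1] z 24.2 toolx vs -jigx -0.001 Fj [ 0.9 -1.3 -0.3]
```

```bash
python3 -m jog '0 .0015 0 0 0 0;0 .003 0 0 0 0;0 .003 0 0 0 0'  >/dev/null; python3 st.py
python3 -m jog '0 .0015 0 0 0 0;0 .003 0 0 0 0;0 .003 0 0 0 0'  >/dev/null; python3 st.py
python3 - <<'E'
from h import *
save('wrist','w3',crop=(100,20,440,275),s=2.35)
E
```

```text
t 7.8 jig [ -3.  -74.2] z 24.3 toolx vs -jigx -0.0 Fj [  0.6 -13.8   0. ]
t 8.1 jig [ -2.9 -74. ] z 24.3 toolx vs -jigx 0.0 Fj [ -0.7 -31.4   2.9]
```

View pics/w3.png

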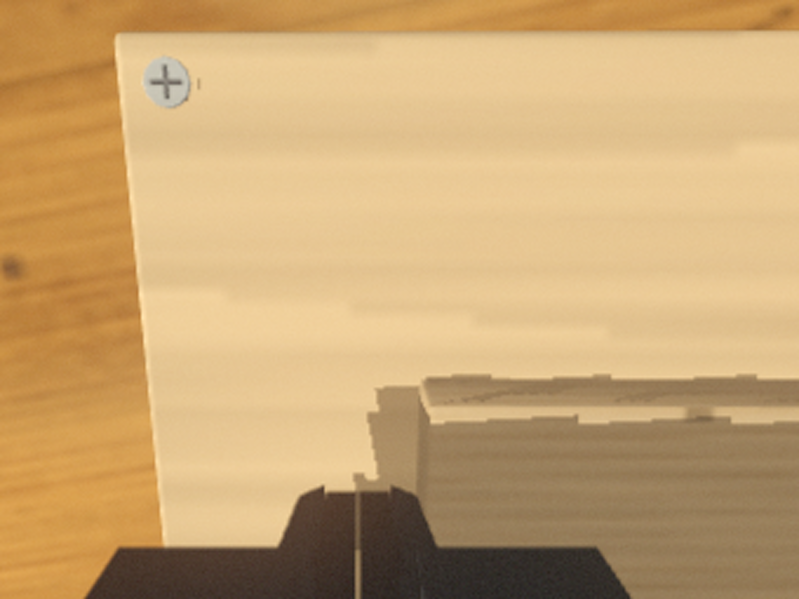

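Seated against the end stop: force built up at y -74. I re-push towards the fence at the centre.

```bash
python3 -m jog '0 -.01 0 0 0 0;0 -.03 0 0 0 0;0 -.03 -.05 0 0 0;.04 0 -.07 0 0 0;.067 .045 -.07 0 0 0;.067 .065 -.07 0 0 0;.067 .065 -.04 0 0 0;.067 .065 0 0 0 0;.067 .065 0 0 0 0;.061 .065 0 0 0 0;.056 .065 0 0 0 0;.052 .065 0 0 0 0;.05 .065 0 0 0 0;.05 .065 0 0 0 0' >/dev/null; python3 st.py
python3 -m jog '-.0015 0 0 0 0 0;-.003 0 0 0 0 0;-.003 0 0 0 0 0' >/dev/null; python3 st.py
python3 -m jog '-.0015 0 0 0 0 0;-.003 0 0 0 0 0;-.003 0 0 0 0 0' >/dev/null; python3 st.py
```

```text
t 9.55 jig [-52.6  -4.4] z 24.8 toolx vs -jigx -0.001 Fj [-0.7 -0.  -0.2]
t 9.85 jig [-50.   -4.3] z 24.3 toolx vs -jigx -0.001 Fj [-1.2 -0.6 -0.2]
t 10.15 jig [-49.   -4.4] z 24.2 toolx vs -jigx -0.0 Fj [-7.7 -0.2  7.1]
```

```bash
python3 -m jog '.01 0 0 0 0 0;.03 0 0 0 0 0;.03 0 -.05 0 0 0;.03 0 -.1 0 0 0;.0 0 -.15 0 0 0;-.05 0 -.2 0 0 0;-.056 0 -.235 0 0 0;-.056 0 -.235 0 0 0;-.056 0 -.235 0 0 0;-.056 0 -.235 0 0 0' >/dev/null; python3 st.py
python3 - <<'E'
from h import *
import pickle
pickle.dump(P('wrist'),open('w4.pkl','wb'))
save('wrist','w4',crop=(130,20,400,220),s=2.95)
E
```

```text
t 11.15 jig [ 8.  -4.4] z 258.0 toolx vs -jigx -0.001 Fj [-0.6 -0.7 -0.2]
```

View pics/w4.png

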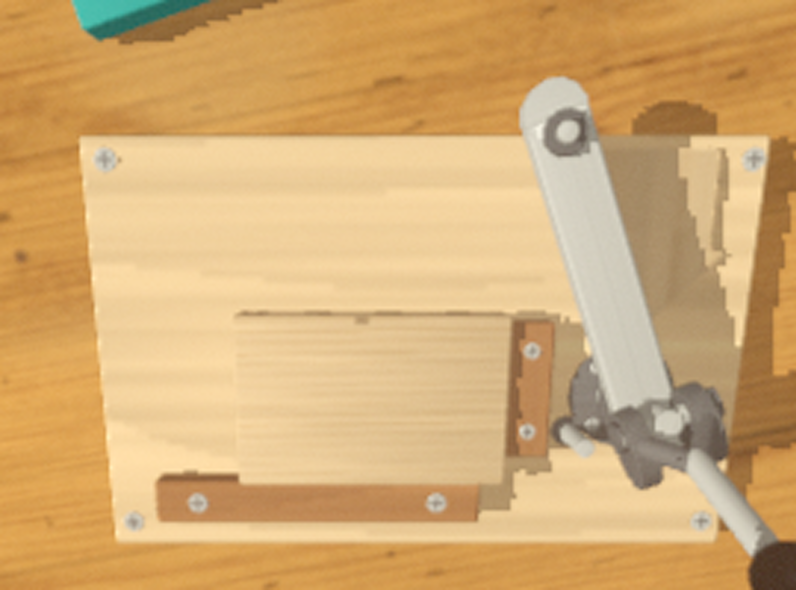

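The blank sits flush against the fence (line y≈484) and the end stop (x≈510), and the strap has not moved. Next I work out the strap sweep.

```bash
python3 -m jog '.04 .03 0 0 0 0;.08 .065 0 0 0 0;.11 .1 0 0 0 0;.116 .129 0 0 0 0;.116 .129 .03 0 0 0;.116 .129 .08 0 0 0;.116 .129 .13 0 0 0;.116 .129 .17 0 0 0;.116 .129 .2 0 0 0;.116 .129 .21 0 0 0;.116 .129 .21 0 0 0;.116 .129 .21 0 0 0' >/dev/null; python3 st.py
python3 - <<'E'
import numpy as np
x0,y0=-108,124.6;r=108
for f in np.r_[.385:1.5:17j,1.53,1.57]:
    o=12.5+11.7*np.sin(f)+14*np.cos(f)
    x=-r*np.cos(f)-o*np.sin(f);y=115-r*np.sin(f)+o*np.cos(f)
    print(round(f,2),'%.3f %.3f'%(-(x-x0)/1e3,(y-y0)/1e3))
E
```

```text
t 12.4 jig [-106.8  125. ] z 50.3 toolx vs -jigx -0.0 Fj [-0.  -0.1  1. ]
0.38 0.003 -0.022
0.45 0.002 -0.030
0.52 0.001 -0.037
0.59 -0.001 -0.045
0.66 -0.004 -0.052
0.73 -0.007 -0.059
0.8 -0.011 -0.066
0.87 -0.015 -0.073
0.94 -0.020 -0.079
1.01 -0.025 -0.085
1.08 -0.031 -0.091
1.15 -0.038 -0.096
1.22 -0.044 -0.101
1.29 -0.052 -0.106
1.36 -0.059 -0.110
1.43 -0.067 -0.113
1.5 -0.075 -0.116
1.53 -0.079 -0.117
1.57 -0.084 -0.118
```

```bash
python3 -m jog '.001 -.008 .001 0 0 0;.002 -.015 .001 0 0 0;.002 -.022 .001 0 0 0;.002 -.03 .001 0 0 0;.001 -.037 .001 0 0 0;-.001 -.045 .001 0 0 0;-.004 -.052 .001 0 0 0;-.007 -.059 .001 0 0 0;-.011 -.066 .001 0 0 0;-.015 -.073 .001 0 0 0;-.02 -.079 .001 0 0 0;-.025 -.085 .001 0 0 0;-.031 -.091 .001 0 0 0;-.038 -.096 .001 0 0 0;-.044 -.101 .001 0 0 0;-.052 -.106 .001 0 0 0;-.059 -.11 .001 0 0 0;-.067 -.113 .001 0 0 0;-.075 -.116 .001 0 0 0;-.075 -.116 .001 0 0 0' >/dev/null; python3 st.py
python3 -m jog '-.003 -.001 0 0 0 0;-.006 -.002 0 0 0 0;-.006 -.002 0 0 0 0' >/dev/null; python3 st.py
```

```text
t 14.4 jig [-30.9   8.1] z 48.2 toolx vs -jigx -0.001 Fj [-0.1 -0.5  0.1]
t 14.7 jig [-26.    6.6] z 48.2 toolx vs -jigx -0.001 Fj [-0.  -0.3  0.3]
```

```bash
python3 -m jog '-.0015 0 0 0 0 0;-.003 0 0 0 0 0;-.003 0 0 0 0 0' >/dev/null; python3 st.py
python3 -m jog '-.0015 0 0 0 0 0;-.003 0 0 0 0 0;-.003 0 0 0 0 0' >/dev/null; python3 st.py
```

```text
t 15.0 jig [-23.9   6.4] z 48.2 toolx vs -jigx -0.0 Fj [-4.4 -1.6  2.6]
t 15.3 jig [-23.4   6.3] z 47.9 toolx vs -jigx -0.0 Fj [-15.   -2.1   7.6]
```

Force built up at x≈-23.4, where the strap should meet its stop pin. I back off, rise and go to the foot side of the lever, then look.

```bash
python3 -m jog '.01 0 0 0 0 0;.03 0 0 0 0 0;.03 0 -.05 0 0 0;.03 0 -.1 0 0 0;.03 0 -.15 0 0 0;.0 0 -.19 0 0 0;-.018 0 -.21 0 0 0;-.018 0 -.21 0 0 0;-.018 0 -.21 0 0 0' >/dev/null; python3 st.py
python3 - <<'E'
from h import *
import pickle
pickle.dump(P('wrist'),open('w5.pkl','wb'))
save('wrist','w5',crop=(130,20,400,220),s=2.95)
E
```

```text
t 16.2 jig [-2.7  6.6] z 257.1 toolx vs -jigx -0.001 Fj [-0.5  0.4 -1.2]
```

View pics/w5.png

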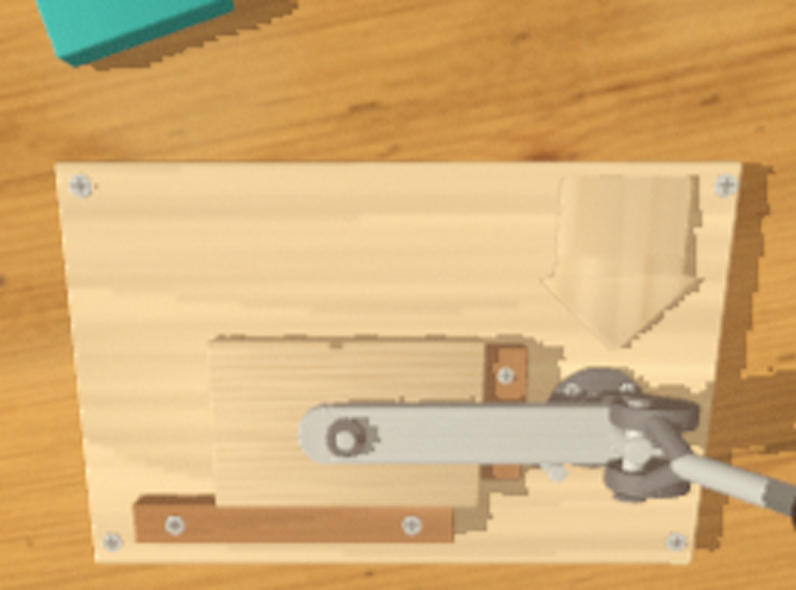

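The strap lies along jig -y against the pin, with its end at (347,438) over the middle of the blank. The house at (620,260) and the blank are undisturbed.

```bash
python3 -m jog '-.0025 .03 0 0 0 0;-.0025 .07 0 0 0 0;-.0025 .093 0 0 0 0;-.0025 .093 0 0 0 0;-.0025 .093 .04 0 0 0;-.0025 .093 .08 0 0 0;-.0025 .093 .105 0 0 0;-.0025 .093 .112 0 0 0;-.0025 .093 .112 0 0 0;-.0025 .093 .112 0 0 0' >/dev/null; python3 st.py
python3 - <<'E'
import numpy as np
for d in np.linspace(75,3,20):
    t=np.radians(d);C=np.array([115+75*np.cos(t)-5*np.sin(t),79+75*np.sin(t)+5*np.cos(t)])
    print(round(d),'%.4f %.4f'%((C[0]-114)/1e3,(145-C[1])/1e3))
E
```

```text
t 17.25 jig [ 0.8 99.5] z 147.6 toolx vs -jigx -0.001 Fj [ 0.6 -0.3  0.6]
75 0.0156 -0.0077
71 0.0204 -0.0066
67 0.0252 -0.0052
64 0.0298 -0.0034
60 0.0344 -0.0014
56 0.0387 0.0010
52 0.0429 0.0036
48 0.0470 0.0065
45 0.0508 0.0097
41 0.0544 0.0131
37 0.0578 0.0168
33 0.0609 0.0206
30 0.0638 0.0247
26 0.0664 0.0289
22 0.0687 0.0333
18 0.0707 0.0379
14 0.0724 0.0425
11 0.0738 0.0473
7 0.0749 0.0522
3 0.0756 0.0571
```

```bash
python3 -m jog '0 .008 -.006 0 0 0;0 .0156 -.0075 0 0 0;0 .0204 -.0066 0 0 0;0 .0252 -.0052 0 0 0;0 .0298 -.0034 0 0 0;0 .0344 -.0014 0 0 0;0 .0387 .001 0 0 0;0 .043 .0036 0 0 0;0 .047 .0065 0 0 0;0 .051 .0097 0 0 0;0 .0544 .0131 0 0 0;0 .0578 .0168 0 0 0;0 .061 .0206 0 0 0;0 .0638 .0247 0 0 0;0 .0664 .0289 0 0 0;0 .0687 .0333 0 0 0;0 .0687 .0333 0 0 0' >/dev/null; python3 st.py
```

```text
t 18.95 jig [  0.2 168.5] z 112.1 toolx vs -jigx -0.0 Fj [0.6 0.3 1.4]
```

```bash
python3 -m jog '0 .002 .0046 0 0 0;0 .0037 .0092 0 0 0;0 .0051 .014 0 0 0;0 .006 .018 0 0 0;0 .0065 .0205 0 0 0;0 .0065 .0205 0 0 0' >/dev/null; python3 st.py
python3 -m jog '0 0 .002 0 0 0;0 0 .003 0 0 0;0 0 .003 0 0 0' >/dev/null; python3 st.py
```

```text
t 19.55 jig [  0.3 174.9] z 92.0 toolx vs -jigx -0.001 Fj [0.7 1.3 1.8]
t 19.85 jig [  0.5 175. ] z 89.8 toolx vs -jigx -0.001 Fj [0.2 2.4 5.2]
```

```bash
python3 -m jog '0 0 .002 0 0 0;0 0 .003 0 0 0;0 0 .003 0 0 0' >/dev/null; python3 st.py
python3 -m jog '0 0 .002 0 0 0;0 0 .003 0 0 0;0 0 .003 0 0 0' >/dev/null; python3 st.py
```

```text
t 20.15 jig [  0.7 175.3] z 89.1 toolx vs -jigx -0.0 Fj [-3.6  0.6 16.7]
t 20.45 jig [  1.  175.5] z 88.4 toolx vs -jigx -0.0 Fj [-7.6 -1.6 30.7]
```

Hard stop reached at z 89. I lift off clear and check.

```bash
python3 -m jog '0 0 -.01 0 0 0;0 0 -.05 0 0 0;0 0 -.1 0 0 0;0 0 -.15 0 0 0;0 -.04 -.17 0 0 0;0 -.08 -.17 0 0 0;0 -.12 -.17 0 0 0;0 -.12 -.17 0 0 0;0 -.12 -.17 0 0 0;0 -.12 -.17 0 0 0' >/dev/null; python3 st.py
python3 - <<'E'
from h import *
save('wrist','w6',s=1.56)
im=robot.get_image('scene')[:,:,::-1][120:240,120:280]
a=cv2.imread('pics/w6_full.png')[0:220,130:450]
cv2.imwrite('pics/fin.png',np.vstack([cv2.resize(a,(480,330)),cv2.resize(im,(480,270),interpolation=cv2.INTER_CUBIC)]))
E
```

```text
t 21.45 jig [ 0.2 55.4] z 253.0 toolx vs -jigx -0.0 Fj [0.7 0.1 0.3]
```

View pics/fin.png

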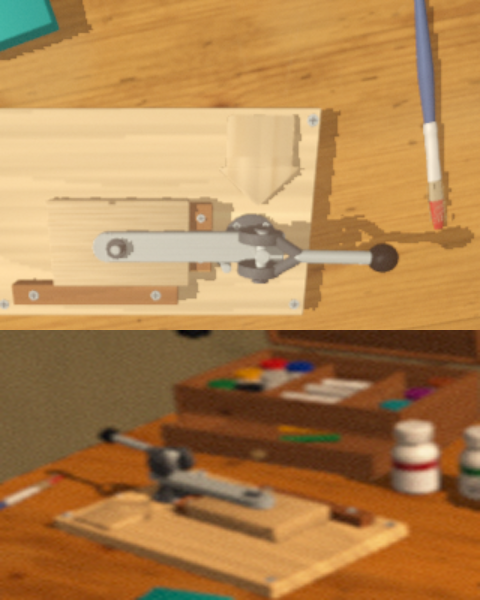

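The picture shows the lever down, with the ball at (383,257), the strap straight over the snug blank, and the house and other things in place.

```bash
python3 -c "
from station import robot
print(robot.finish_job())"
```

```text
the job is handed in; nothing more can be done
None
```

The blank was pushed snug against the fence and end stop, the strap swung to its stop pin, and the lever then pushed fully down to clamp it; the job was handed in at about 21.5 s with the arm clear and the other things left where they were.

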